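# Put the meringue bar away

### The arm

A 6-joint arm with a two-finger parallel gripper is mounted at the origin on the work surface. World frame = base frame: x ahead of the robot, y to its left, z up, the work surface at z = 0. Lengths are in mm, angles in rad, forces in N, time in s.
With the tool pointing down it reaches from about 275 to 1000 mm from the base axis. Payload 8.4 kg.
Tool frame: the origin (TCP) lies at the very end of the fingers, on their centre line; the grasp point (between the pads) lies 19 mm behind it; z points along the fingers, y is the line along which they close (so a half turn about z gives the same grasp; the last joint's range is limited). The gripper opens to 85 mm and grips with 20 to 120 N. Pads are 22 mm wide; open, the fingers measure 114 mm over their backs; the gripper's body (76 mm by 85 mm) begins 54 mm behind the grasp point. The pads swing forward as they close: fully open they stand 13 mm farther back than shut.
Start: joints at [1.253, 0.353, 1.633, -0, 1.155, -0.002], TCP at [194.109, 594.096, 231.281] pointing down, gripper open.
Joint ranges: [-2.63, 2.63], [-0.92, 2.1], [0.06, 2.66], [-1.3, 4.44], [0, 2.69], [-3.02, 3.02]. Speed limits (rad/s): [2.22, 2.22, 2.79, 3.14, 3.14, 3.14].

### API

Orientations are given as [roll, pitch, yaw] about the fixed x, y, z axes, in that order (R = Rz(yaw) Ry(pitch) Rx(roll)).
In Python, from rig import telemetry, imaging, r gives the robot as it stands. The module is installed in compiled form; this text tells all that it offers.
- The arm moves only by the tool step_arm, never from a script. Its argument "moves" is a list of rows, each a list of 3 entries, a list of its own where there are three numbers: the turn, a rotation vector about the tool's x, y, z scaled (see below), then the shift along the tool's x, y, z scaled (see below), then the opening, from -1 (shut) to 1 (fully open). A call has 1 to 8 rows; each row is the pose to reach, as a shift and turn from the pose commanded when the call began, along the tool's axes at that moment; what a row does not reach only later rows make up. The controller multiplies each number of a shift by 200 mm and each number of a turn by 45 degrees. A row lasts 1/10 s, in which the tool goes at most 50 mm and 8.59 degrees, less where a joint would pass 70% of its speed; a pose out of reach is approached as far as the arm can. A call with a number of a shift or a turn outside -1 to 1 is refused whole. A call with a gripper value outside its range is refused whole. The fingers move at their own pace and stop on an object; "squeeze" is the grip in N (left out, the last holds). Time passes only in rows, so rows that repeat a pose let the fingers close. It gives the time, the measured TCP pose, the force, the opening and the grip force at its end, in the units of the state.
- telemetry.sense(): the state, without advancing time (a new reading comes with each control period).
- imaging.grab_frame(name): name is "scene" or "top" or "wrist"; returns the picture (384x512x3 uint8, red, green, blue); there is no depth.
- imaging.calibration(name): a dict with "fx", "fy", "cx", "cy" (pixels), "cam_to_world" (4x4, takes a point from camera to world coordinates). Camera axes: x right, y up, looking along -z (the intrinsics and any distortion apply to the point x, -y, -z); pixel columns grow to the right and rows downward; lengths in mm; the calibration is good to about 2 mm. A picture is of the moment at which its call begins: read the wrist's pose just before it. calibration takes no time and is no camera call; for the wrist camera it gives the pose at the moment of the call.
- r.sign_off(): hands the job in; it is judged then, once.
Trained networks look in the newest picture that a camera, given by its name, has taken for a name from the list of things; names that differ only in an ending like _2 or _b are one class to them, and where a whole thing is asked for, a point or a joint stands for the part that bears it (a point fixed in the world has none). Each returns a list of dicts, best first, with "conf" (0 to 1); they miss things now and then, are a little off and sometimes report something else, mostly with a low value. They report only what shows in the picture. A call takes as long as a camera call. They do not tell look-alikes from the thing itself.
- imaging.recognise(camera, name): "extent" ([left, top, width, height] in pixels, round what is visible of it).
- imaging.mark_of(camera, name): "xy" ([column, row] in pixels: a listed point, or the origin of a listed thing).
The state is a dict: "clock": time; "qpos": joint angles; "qvel": joint speeds; "joint_efforts": joint torques, N m; "eef_pos": TCP position; "tcp_rot": TCP orientation; "contact_force": force on the tool from outside, world axes, zero at the start; "wrist_torque": the same for the moment, N m; "opening": opening from 0.0 (shut) to 1.0 (fully open); "grasp_force": force on a finger pad.
Only numpy, scipy, OpenCV 4.12 (cv2) and the standard library are available. Lean on these libraries where they do the work, as an engineer would, in place of code of your own. Each camera call takes 0.05 s, during which the arm holds its last target. There are 200 camera calls.

### The job

The long meringue bar on the lower tier of the cooling rack is crisp and cracks easily: take it out from under the upper tier with a light grip, lay it gently, flat and bumps up, in the open storage box, and let go of it. Then lower the box's lid until it is fully shut, without slamming it. Leave the two round meringue nests and the mixing bowl where they are.

Things in the scene. Friction and masses are not known exactly. Their poses are not given: they have to be found in the camera images.
- meringue_bar: Crisp off-white meringue, a rounded block 130 long (x), 42 wide (y), 36 high with a row of piped bumps on top (45 in all), 0.04 to 0.09 kg. Origin: centre of its underside, z up. It cracks above 80 N of finger contact, both pads added (so grip with 35 N at most), if it falls more than 10 mm, or if it is pressed or knocked on the box with more than 30 N.
- rack: Fixed two-tier wire cooling rack; origin on the table under its middle; open side -x (to the robot). Lower tier x -90 to 90, top at 35; upper tier x -60 to 85, underside at 235, roofing all but the front; both 370 wide (y). 8 mm posts only at the ends, y = +-185. On the lower tier the bar, length roughly along x, and two nests stand in a row along y, centres 105 mm or more apart.
- rack_level (a point): Centre of the lower tier's top surface, where the meringues stand; axes as the rack's.
- storage_box: Fixed open white plastic storage box, 190 (x) by 170 (y) by 60 high, walls and floor 4 thick; origin under its centre on the table; the lid is hinged on its +x rim (far from the robot).
- storage_box_in (a point): Centre of the box's inner floor, 4 above the table; x, y, z as the box's. Inner space 182 by 162 by 56.
- lid (a joint): Lid angle, rad: 0 = fully shut (lid flat on the rim), 1.57 = upright, at most 1.9. The hinge is stiff: the lid stays where it is left, and some 1 to 2 N at its edge moves it either way.
- lid_hinge (a point): Hinge axis of the lid, middle of the box's +x rim, 60 above the table; axis along y. Turns with the lid.
- lid_edge (a point): Middle of the lid's free edge, 190 from the hinge; there a tab 50 wide juts out 10 more. The lid is a grey plate 190 by 170, 6 thick, its outer face 6 mm outside the hinge axis plane.
- nest_a: Round meringue nest, 68 across, 32 high, loose on the lower tier; origin at its underside's centre. Leave it alone.
- nest_b: The other, same round meringue nest. Leave it alone.
- bowl: White round mixing bowl, 120 across, 70 high, loose on the table beyond the work; origin at its underside's centre. Leave it alone.
Not all that is in view belongs to the job. Leave any red look-alike of the meringue_bar alone.

How it is judged (in metres and radians):
On the way:
1. the meringue bar lies flat, bumps up, on the floor of the box, let go, with the lid still open (z of meringue_bar in the frame of storage_box_in between -0.006 and 0.008 m and x of meringue_bar in the frame of storage_box_in between -0.06 and 0.06 m and y of meringue_bar in the frame of storage_box_in between -0.07 and 0.07 m and angle between meringue_bar's own z axis and vertical below 0.12 rad and contact force between the fingers and meringue_bar below 0.05 N and value of joint lid above 1 rad and linear speed of meringue_bar below 0.02 m/s), for 0.3 s.
At the end, for the whole second after the job is handed in: The bar lies at rest flat on the box floor, bumps up (within 7 degrees, origin within 8 mm of floor height, inside the walls), the lid is shut (under 0.05 rad) and still, each nest is within 20 mm and the bowl within 30 mm of its start (z of meringue_bar in the frame of storage_box_in between -0.006 and 0.008 m and x of meringue_bar in the frame of storage_box_in between -0.06 and 0.06 m and y of meringue_bar in the frame of storage_box_in between -0.07 and 0.07 m and angle between meringue_bar's own z axis and vertical below 0.12 rad and value of joint lid below 0.05 rad and velocity of joint lid between -0.05 and 0.05 rad/s and linear speed of meringue_bar below 0.02 m/s and distance of each of nest_a, nest_b from where it was at the start of the episode below 0.02 m and distance of bowl from where it was at the start of the episode below 0.03 m); the robot touches nothing.
It fails at once if the fingers squeeze the meringue bar with more than 80 N in all (contact force between the fingers and meringue_bar above 80 N).
It fails at once if the bar is dropped (out of the fingers and falling faster than 0.5 m/s, about 13 mm) or pressed or knocked on the box with more than 30 N ((contact force between the fingers and meringue_bar below 0.05 N and linear speed of meringue_bar above 0.5 m/s) or contact force between meringue_bar and storage_box above 30 N).
It fails at once if the lid is slammed (shuts faster than 3 rad/s) (velocity of joint lid below -3 rad/s).
It fails at once if a round nest is pushed more than 20 mm or knocked over (distance of any of nest_a, nest_b from where it was at the start of the episode above 0.02 m or angle between any of nest_a, nest_b's own z axis and vertical above 0.6 rad).
It fails at once if the mixing bowl is moved more than 30 mm (distance of bowl from where it was at the start of the episode above 0.03 m).
It also fails if it takes over 72 s, if anything falls off the work surface, if the arm or the gripper's body presses on something with over 40 N, if the wrist force passes 120 N, or if a joint passes its speed limit or range.

## Working session

There is one attempt and no reset: what is moved stays moved. The work goes in short steps, Python scripts to look and compute and a tool call to move; the robot and the scene stay as the last step left them, time stands still between calls to the robot, and variables do not carry over. Pictures are saved under pics/ and viewed, at most 10 in all, crops included, and the job is handed in when it is done.

Besides the shell and the picture viewer there is one more tool, called after "Request:" as name(argument=value, ...), one argument or row to a line, values as JSON. step_arm: Moves the arm, as the interface text tells. Its arguments: {"type":"object","properties":{"moves":{"type":"array"},"squeeze":{"type":"number"}},"required":["moves"]}

```bash
mkdir -p pics; cat > h.py <<'E'
import numpy as np, cv2
from rig import telemetry, imaging, r
from scipy.spatial.transform import Rotation as R
def ray(cam,uv):
    c=imaging.calibration(cam);T=np.array(c["cam_to_world"])
    d=np.array([(uv[0]-c["cx"])/c["fx"],-(uv[1]-c["cy"])/c["fy"],-1.])
    return T[:3,3],T[:3,:3]@d
def onz(cam,uv,z):
    o,d=ray(cam,uv);return o+d*(z-o[2])/d[2]
def proj(cam,p):
    c=imaging.calibration(cam);T=np.linalg.inv(np.array(c["cam_to_world"]))
    q=T[:3,:3]@np.array(p,float)+T[:3,3]
    return np.array([c["cx"]+c["fx"]*q[0]/-q[2],c["cy"]-c["fy"]*q[1]/-q[2]])
def save(cam,n):
    im=imaging.grab_frame(cam);cv2.imwrite(f"pics/{n}.png",im[:,:,::-1]);return im
E
python3 - <<'E'
from h import *
np.set_printoptions(precision=1,suppress=True)
s=telemetry.sense();print({k:np.round(v,3) for k,v in s.items()})
ims=[]
for c in ("scene","top"):
    im=save(c,c+"0"); ims.append(im)
    k=imaging.calibration(c);print(c,k["fx"],np.array(k["cam_to_world"]), [x for x in k if x not in("fx","fy","cx","cy","cam_to_world")])
    for n,z in (("meringue_bar",35),("rack",0),("rack_level",35),("storage_box",0),("storage_box_in",4),("lid_hinge",60),("lid_edge",None),("nest_a",35),("bowl",0)):
        for d in imaging.mark_of(c,n)[:4]:
            print(n,np.round(d["conf"],2),np.array(d["xy"]),onz(c,d["xy"],z) if z is not None else "")
    for n in ("meringue_bar","nest_a"):
        print(n,[(np.array(d["extent"]),round(d["conf"],2)) for d in imaging.recognise(c,n)])
cv2.imwrite("pics/scene_top.png",cv2.resize(np.vstack(ims),(450,675))[:,:,::-1][:600])
E
```

```text
{'clock': np.float64(0.0), 'qpos': array([ 1.3,  0.4,  1.6,  0. ,  1.2, -0. ]), 'qvel': array([ 0., -0.,  0.,  0., -0.,  0.]), 'joint_efforts': array([  0. , -60.5, -34.2,   0. ,   0. ,   0. ]), 'eef_pos': array([194. , 593.6, 230.6]), 'tcp_rot': array([-3.1, -0. ,  2.8]), 'contact_force': array([ 0.6,  0.8, -0.4]), 'wrist_torque': array([-0.,  0., -0.]), 'grasp_force': np.float64(0.0), 'opening': np.float64(1.0)}
scene 412.98715136125554 [[  -0.7   -0.6    0.4  991.9]
 [   0.7   -0.6    0.4  588.6]
 [  -0.     0.6    0.8 1163.2]
 [   0.     0.     0.     1. ]] []
meringue_bar 0.89 [340.9 196.9] [267.1 254.1  35. ]
meringue_bar 0.69 [375.6 235.2] [297.7 417.2  35. ]
meringue_bar 0.68 [301.1 249.4] [500.4 294.9  35. ]
rack 0.69 [267.4 254.4] [573.6 227.    0. ]
rack_level 0.72 [264.5 250.9] [584.5 223.8  35. ]
storage_box 0.56 [203.6 147.5] [ 445.6 -237.4    0. ]
storage_box_in 0.74 [203.2 146.2] [ 444.6 -240.4    4. ]
lid_hinge 0.48 [174.  136.6] [ 518.7 -305.1   60. ]
lid_edge 0.58 [169.9  95.4] 
lid_edge 0.56 [264.8 252.8] 
lid_edge 0.33 [266.3 258.5] 
nest_a 0.72 [266.2 250.5] [57
[... 721 characters left out ...]
199.7] [495.5 301.8   0. ]
rack_level 0.76 [203.5 175.9] [568.4 228.8  35. ]
storage_box 0.62 [349.9 209.9] [ 451.5 -257.2    0. ]
storage_box_in 0.87 [349.5 209.6] [ 452. -255.    4.]
lid_hinge 0.87 [368.7 185.7] [ 522.3 -309.    60. ]
lid_hinge 0.58 [350.1 210.4] [ 442.8 -244.5   60. ]
lid_edge 0.63 [379.1 174.9] 
nest_a 0.78 [230.4 150.5] [653.2 139.6  35. ]
nest_a 0.61 [204.2 173.3] [577.1 226.5  35. ]
bowl 0.69 [297.5 139.2] [699.1 -88.8   0. ]
meringue_bar [(array([127. , 256.4,  42.7,  26.8]), 0.96), (array([164.8, 182.6,  33.9,  28.4]), 0.71), (array([192. , 257. ,  16.5,  36.3]), 0.56)]
nest_a [(array([219.7, 142.6,  21.2,  17.7]), 0.59), (array([197.9, 161.7,  17.1,  18.4]), 0.52)]
```

View pics/scene0.png

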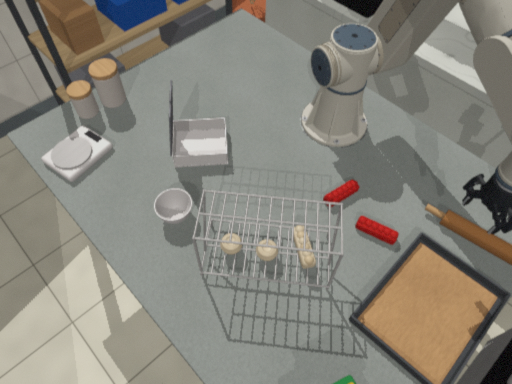

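View pics/top0.png

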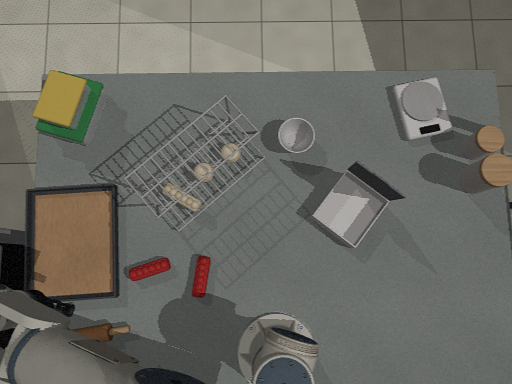

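The top view shows the rack, turned about 45°, with the bar at about (182,198) and the nests at (204,172) and (230,152). The box is at (350,208) with its lid upright at (375,180), and the bowl is at (297,137). The two red bars on the table at (150,268) and (200,277) are decoys. Next I'll refine the poses.

```bash
cat >> h.py <<'E'
def tri(a,b):
    (o1,d1),(o2,d2)=ray("scene",a),ray("top",b)
    d1=d1/np.linalg.norm(d1);d2=d2/np.linalg.norm(d2)
    s=np.linalg.lstsq(np.c_[d1,-d2],o2-o1,rcond=None)[0]
    p,q=o1+s[0]*d1,o2+s[1]*d2
    return (p+q)/2,np.linalg.norm(p-q)
E
python3 - <<'E'
from h import *
np.set_printoptions(precision=1,suppress=True)
P=dict(bar=((301.1,249.4),(181.6,199.6)),nestA=((266.2,250.5),(204.2,173.3)),nestB=((232.1,242.8),(230.4,150.5)),box=((203.2,146.2),(349.5,209.6)),hinge=((174,136.6),(368.7,185.7)),edge=((169.9,95.4),(379.1,174.9)),bowl=((174.4,217.2),(297.5,139.2)))
for k,v in P.items(): print(k,*tri(*v))
for c,(x,y,w,h) in (("top",(160,178,44,38)),("scene",(288,220,32,54))):
    im=imaging.grab_frame(c); hsv=cv2.cvtColor(im,cv2.COLOR_RGB2HSV)
    m=np.zeros(im.shape[:2],bool); sub=im[y:y+h,x:x+w].astype(int)
    k=(sub[...,0]-sub[...,2]>18)&(sub[...,0]>150); m[y:y+h,x:x+w]=k
    vv,uu=np.nonzero(m); 
    W=np.array([onz(c,(u,v),58)[:2] for u,v in zip(uu,vv)])
    rct=cv2.minAreaRect(W.astype(np.float32)); C=np.cov((W-W.mean(0)).T); w_,V=np.linalg.eigh(C)
    print(c,len(W),W.mean(0),rct,np.degrees(np.arctan2(V[1,1],V[0,1])))
    cv2.imwrite(f"pics/crop_{c}.png",cv2.resize(im[y-60:y+80,x-50:x+100],None,fx=5,fy=4,interpolation=cv2.INTER_CUBIC)[:,:,::-1])
a=cv2.imread("pics/crop_top.png");b=cv2.imread("pics/crop_scene.png")
cv2.imwrite("pics/crops.png",np.hstack([cv2.resize(a,(400,400)),cv2.resize(b,(400,400))]))
E
```

```text
bar [494.5 297.1  28.5] 9.76671374679632
nestA [578.3 226.1  32.1] 1.839532011468115
nestB [645.8 141.5  53. ] 7.777724172881597
box [ 447.3 -249.4    1.3] 15.506240007862278
hinge [ 520.4 -306.7   60.9] 5.050857355806688
edge [ 514.7 -282.6  267.5] 2.406001837982221
bowl [701.3 -87.5 -17.6] 8.215055573436482
top 166 [492.9 288.6] ((496.18817138671875, 295.7353210449219), (120.61491394042969, 34.45474624633789), 59.29158020019531) 58.636853318781135
scene 471 [495.7 296.4] ((493.16241455078125, 293.1558837890625), (132.34056091308594, 41.17443084716797), 58.428497314453125) 58.65356377549159
```

View pics/crops.png

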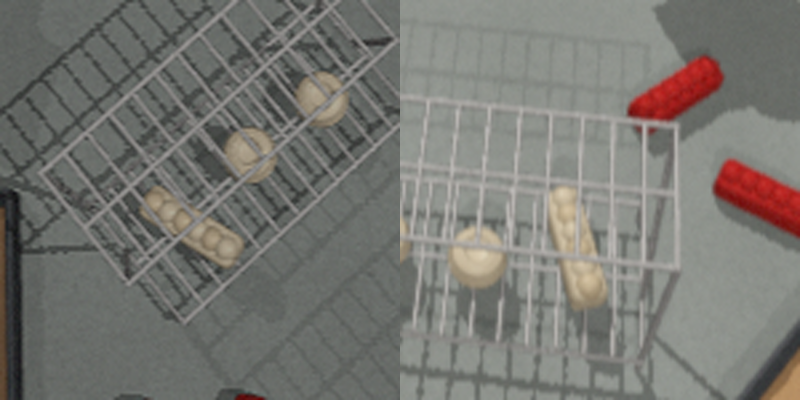

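The close-up shows the bar with its bumps up, about 58.5° yaw, centred near (495,295). The nearest nest is about 107 mm to its side, so there is room for the fingers. I plan to grasp with the tool tilted 55° down, heading along the bar.

```bash
cat >> h.py <<'E'
def Rt(psi,th,sgn=-1):
    p,t=np.radians([psi,th]);z=np.array([np.cos(p)*np.cos(t),np.sin(p)*np.cos(t),-np.sin(t)])
    y=sgn*np.array([-np.sin(p),np.cos(p),0]);return np.c_[np.cross(y,z),y,z]
def cur():
    s=telemetry.sense();return np.array(s["eef_pos"]),R.from_euler("xyz",s["tcp_rot"]).as_matrix(),s
def cmd(p,Rm,p0,R0):
    return np.round(R.from_matrix(R0.T@Rm).as_rotvec(degrees=True)/45,3).tolist(),np.round(R0.T@(np.array(p)-p0)/200,3).tolist()
def plan(wps):  # [(p,R)] consecutive calls from now
    p0,R0,s=cur()
    for p,Rm in wps:
        print(cmd(p,Rm,p0,R0));p0,R0=np.array(p,float),Rm
def mid(R0,R1,f): return R0@R.from_rotvec(f*R.from_matrix(R0.T@R1).as_rotvec()).as_matrix()
E
python3 - <<'E'
from h import *
p,R0,s=cur(); G=Rt(58.5,55)
print(R.from_matrix(R0.T@G).magnitude()*57.3)
plan([((240,450,340),mid(R0,G,.33)),((280,300,350),mid(R0,G,.67)),((340,190,330),G),((435.5,198,212),G)])
E
```

```text
107.54158276368489
([-0.231, 0.182, 0.732], [-0.442, -0.614, -0.544])
([-0.238, 0.188, 0.754], [-0.684, -0.297, -0.221])
([-0.231, 0.182, 0.732], [-0.567, 0.263, -0.107])
([0.0, 0.0, 0.0], [-0.106, 0.386, 0.646])
```

Request:
step_arm(
  moves=[
    [[-0.115,0.09,0.366],[-0.22,-0.307,-0.272],1],
    [[-0.231,0.182,0.732],[-0.442,-0.614,-0.544],1],
    [[-0.231,0.182,0.732],[-0.442,-0.614,-0.544],1],
    [[-0.231,0.182,0.732],[-0.442,-0.614,-0.544],1],
    [[-0.231,0.182,0.732],[-0.442,-0.614,-0.544],1],
    [[-0.231,0.182,0.732],[-0.442,-0.614,-0.544],1],
    [[-0.231,0.182,0.732],[-0.442,-0.614,-0.544],1],
  ],
)

```text
clock: 2.0
eef_pos: [239.8, 450.4, 339.5]
tcp_rot: [3.009, -0.185, 2.262]
contact_force: [-0.1, -0.7, 0.5]
opening: 0.999
grasp_force: 0.0
```

Request:
step_arm(
  moves=[
    [[-0.119,0.094,0.377],[-0.342,-0.149,-0.11],1],
    [[-0.238,0.188,0.754],[-0.684,-0.297,-0.221],1],
    [[-0.238,0.188,0.754],[-0.684,-0.297,-0.221],1],
    [[-0.238,0.188,0.754],[-0.684,-0.297,-0.221],1],
    [[-0.238,0.188,0.754],[-0.684,-0.297,-0.221],1],
    [[-0.238,0.188,0.754],[-0.684,-0.297,-0.221],1],
    [[-0.238,0.188,0.754],[-0.684,-0.297,-0.221],1],
  ],
)

```text
clock: 2.7
eef_pos: [279.8, 300.6, 349.7]
tcp_rot: [2.999, -0.419, 1.672]
contact_force: [-0.0, 1.2, 0.6]
opening: 0.997
grasp_force: 0.0
```

Request:
step_arm(
  moves=[
    [[-0.231,0.182,0.732],[-0.567,0.263,-0.107],0.6],
    [[-0.231,0.182,0.732],[-0.567,0.263,-0.107],0.6],
    [[-0.231,0.182,0.732],[-0.567,0.263,-0.107],0.6],
    [[-0.231,0.182,0.732],[-0.567,0.263,-0.107],0.6],
    [[-0.231,0.182,0.732],[-0.567,0.263,-0.107],0.6],
    [[-0.231,0.182,0.732],[-0.567,0.263,-0.107],0.6],
    [[-0.231,0.182,0.732],[-0.567,0.263,-0.107],0.6],
  ],
)

```text
clock: 3.4
eef_pos: [340.0, 190.7, 330.1]
tcp_rot: [3.14, -0.61, 1.026]
contact_force: [-0.4, 0.5, -0.0]
opening: 0.802
grasp_force: 0.0
```

```bash
python3 - <<'E'
from h import *
p,R0,s=cur(); G=Rt(58.5,55); print(p,np.round(s["qpos"],2),s["opening"],s["clock"],s["contact_force"])
plan([((435.5,198,212),G)])
E
```

```text
[340.01110897 190.67424558 330.13693258] [ 0.09 -0.38  2.27  0.6   0.95  0.35] 0.8015442738215574 3.4 [-0.41945432  0.51154682 -0.04290222]
([-0.002, 0.001, 0.005], [-0.11, 0.388, 0.644])
```

Request:
step_arm(
  moves=[
    [[0,0,0.005],[-0.036,0.128,0.215],0.6],
    [[0,0,0.005],[-0.073,0.258,0.43],0.6],
    [[0,0,0.005],[-0.11,0.388,0.644],0.6],
    [[0,0,0.005],[-0.11,0.388,0.644],0.6],
    [[0,0,0.005],[-0.11,0.388,0.644],0.6],
    [[0,0,0.005],[-0.11,0.388,0.644],0.6],
  ],
)

```text
clock: 4.0
eef_pos: [435.2, 197.9, 213.2]
tcp_rot: [-3.141, -0.612, 1.019]
contact_force: [-0.3, 0.4, 0.8]
opening: 0.8
grasp_force: 0.0
```

```bash
python3 - <<'E'
from h import *
p,R0,s=cur(); print(p,np.round(s["qpos"],2),s["contact_force"])
im=save("wrist","w1")
print(imaging.recognise("wrist","meringue_bar"),imaging.mark_of("wrist","meringue_bar"))
for d in imaging.mark_of("wrist","meringue_bar"): print(onz("wrist",d["xy"],35))
b=np.array([495,295,35.]);u=np.array([.5225,.8526,0]);v=np.array([-.8526,.5225,0])
for i in (-65,65):
  for j in (-21,21): print(i,j,proj("wrist",b+i*u+j*v))
print(proj("wrist",b+[0,0,45]))
E
```

```text
[435.21967269 197.8922903  213.21352591] [ 0.09 -0.    2.29  0.87  0.65 -0.02] [-0.32989658  0.37081991  0.83248052]
[{'extent': [241.7, 109.4, 40.0, 107.8], 'conf': 0.85}, {'extent': [18.3, 153.2, 89.6, 82.0], 'conf': 0.63}, {'extent': [24.5, 293.7, 96.9, 49.2], 'conf': 0.51}] [{'xy': [259.7, 168.8], 'conf': 0.71}, {'xy': [69.7, 196.9], 'conf': 0.69}]
[495.27466862 296.16866904  35.        ]
[283.70766688 384.36272022  35.        ]
-65 -21 [278.25234319 221.96283463]
-65 21 [242.12300949 222.04277757]
65 -21 [276.11091499 122.5214559 ]
65 21 [243.58020861 122.57213824]
[260.16227921 154.76628313]
```

View pics/w1.png

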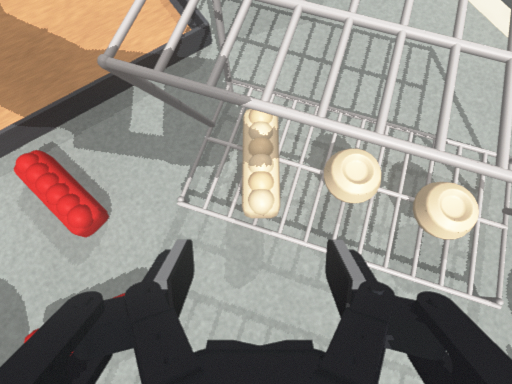

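The wrist view shows the bar at columns 242–281, rows 109–217, centred between the fingers and matching my estimate to about 1 mm. I'll advance along the tool axis.

Request:
step_arm(
  moves=[
    [[0,0,0],[0,0,0.15],0.6],
    [[0,0,0],[0,0,0.3],0.6],
    [[0,0,0],[0,0,0.45],0.6],
    [[0,0,0],[0,0,0.6],0.6],
    [[0,0,0],[0,0,0.75],0.6],
    [[0,0,0],[0,0,0.85],0.6],
    [[0,0,0],[0,0,0.85],0.6],
  ],
)

```text
clock: 4.9
eef_pos: [486.5, 281.1, 72.5]
tcp_rot: [-3.139, -0.612, 1.017]
contact_force: [0.8, 0.3, 0.3]
opening: 0.798
grasp_force: 0.0
```

```bash
python3 - <<'E'
from h import *
p,R0,s=cur(); print(p,np.round(s["qpos"],2),s["contact_force"])
im=save("wrist","w2")
print([(d["xy"],onz("wrist",d["xy"],35)) for d in imaging.mark_of("wrist","meringue_bar")])
b=np.array([495.3,296.2,35.]);print(R0.T@(b-p), imaging.recognise("wrist","meringue_bar"))
plan([((495.5,296.5,48),Rt(58.5,55))])
E
```

```text
[486.52095497 281.07149384  72.52896712] [ 0.28  0.4   2.26  1.55  0.4  -0.62] [0.81509992 0.27169612 0.28666935]
[([259.8, 226.0], array([495.35124629, 297.70572417,  35.        ]))]
[-7.22985443 -0.38626106 40.76698064] [{'extent': [220.5, 116.2, 79.7, 224.7], 'conf': 0.79}]
([0.002, -0.002, -0.004], [0.001, -0.005, 0.161])
```

View pics/w2.png

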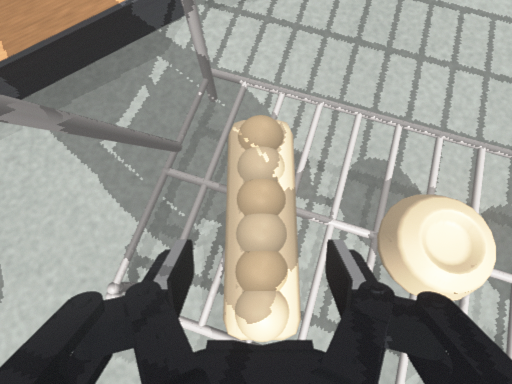

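The fingers straddle the bar with even gaps, so I'll go in the last bit and close lightly.

Request:
step_arm(
  moves=[
    [[0,0,0],[0,-0.005,0.05],0.6],
    [[0,0,0],[0,-0.005,0.1],0.6],
    [[0,0,0],[0,-0.005,0.16],0.6],
    [[0,0,0],[0,-0.005,0.16],0.6],
    [[0,0,0],[0,-0.005,0.16],0.4],
    [[0,0,0],[0,-0.005,0.16],0.25],
    [[0,0,0],[0,-0.005,0.16],0.15],
    [[0,0,0],[0,-0.005,0.16],0.1],
  ],
  squeeze=24,
)

```text
clock: 5.85
eef_pos: [495.3, 296.2, 47.1]
tcp_rot: [-3.14, -0.612, 1.016]
contact_force: [-0.6, -0.4, 0.4]
opening: 0.553
grasp_force: 0.0
```

Request:
step_arm(
  moves=[
    [[0,0,0],[0,0,0],0.05],
    [[0,0,0],[0,0,0],0],
    [[0,0,0],[0,0,0],-0.05],
    [[0,0,0],[0,0,0],-0.1],
    [[0,0,0],[0,0,0],-0.2],
    [[0,0,0],[0,0,0],-0.3],
    [[0,0,0],[0,0,0],-0.3],
  ],
  squeeze=24,
)

```text
clock: 6.55
eef_pos: [495.2, 296.4, 46.7]
tcp_rot: [-3.139, -0.611, 1.016]
contact_force: [-1.3, -4.1, 4.9]
opening: 0.49
grasp_force: 24.6
```

```bash
python3 - <<'E'
from h import *
p,R0,s=cur(); print(p,s["clock"],s["contact_force"],s["opening"],s["grasp_force"])
G=Rt(58.5,55)
plan([(p+[0,0,20],G)])
# box refinement
np.set_printoptions(precision=1,suppress=True)
m=[imaging.grab_frame(c) is None or imaging.mark_of(c,"storage_box_in") for c in("scene","top")]
h=[imaging.mark_of(c,"lid_hinge") for c in("scene","top")]
bo=[imaging.recognise(c,"storage_box") for c in("scene","top")]
for c,x in zip(("scene","top"),m): print([(round(d["conf"],2),d["xy"],onz(c,d["xy"],4)) for d in x])
for c,x in zip(("scene","top"),h): print([(round(d["conf"],2),d["xy"],onz(c,d["xy"],60)) for d in x])
print(bo)
c=imaging.grab_frame("top")[145:265,300:420]
cv2.imwrite("pics/boxtop.png",cv2.resize(c,(600,600),interpolation=cv2.INTER_CUBIC)[:,:,::-1])
E
```

```text
[495.24810029 296.37227836  46.73450353] 6.55 [-1.3284635  -4.0984073   4.93302796] 0.48991807559526956 24.55449789762497
([0.001, -0.001, -0.005], [0.057, -0.0, -0.082])
[(0.89, [204.7, 149.1], array([ 449.3, -226. ,    4. ]))]
[(0.62, [349.9, 209.6], array([ 452. , -256.3,    4. ]))]
[(0.8, [173.2, 137.1], array([ 522.2, -305.1,   60. ])), (0.5, [264.1, 255.2], array([604., 241.,  60.]))]
[(0.65, [366.0, 184.3], array([ 527. , -300.5,   60. ]))]
[[{'extent': [168.8, 88.2, 61.2, 78.0], 'conf': 0.78}], [{'extent': [314.1, 164.0, 91.6, 83.5], 'conf': 0.73}]]
```

View pics/boxtop.png

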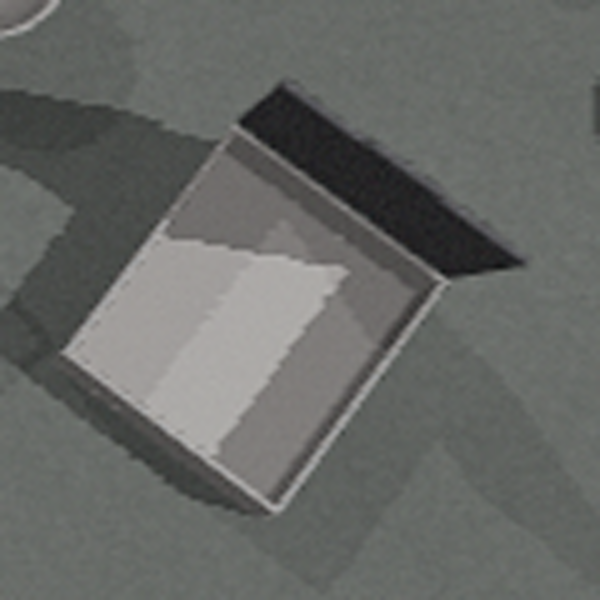

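The grip is on at 24.5 N with opening 0.49. The box rim corners in the crop are at (237,125), (447,282), (277,513) and (63,353). I'll lift and withdraw.

Request:
step_arm(
  moves=[
    [[0,0,0],[0.014,0,-0.02],-0.3],
    [[0,0,0],[0.028,0,-0.041],-0.3],
    [[0,0,0],[0.043,0,-0.062],-0.3],
    [[0,0,0],[0.057,0,-0.082],-0.3],
    [[0,0,0],[0.057,0,-0.082],-0.3],
    [[0,0,0],[0.057,0,-0.082],-0.3],
  ],
)

```text
clock: 7.6
eef_pos: [495.0, 296.3, 66.4]
tcp_rot: [-3.139, -0.611, 1.016]
contact_force: [0.0, 0.4, -1.2]
opening: 0.489
grasp_force: 24.6
```

```bash
python3 - <<'E'
from h import *
np.set_printoptions(precision=1,suppress=True)
c=np.array([[237,125],[447,282],[277,513],[63,353]])/5+[299.6,144.6]
W=np.array([onz("top",u,60) for u in c]);print(W,W.mean(0))
e=[np.linalg.norm(W[i]-W[(i+1)%4]) for i in range(4)];print(e)
d=(W[0]+W[1]-W[2]-W[3])[:2];print("yaw",np.degrees(np.arctan2(d[1],d[0])))
d=(W[1]+W[2]-W[0]-W[3])[:2];print("yaw-y",np.degrees(np.arctan2(d[1],d[0]))+90)
print("scene proj",[proj("scene",w) for w in W])
p,R0,s=cur(); print(p,s["contact_force"],s["opening"],s["grasp_force"])
G=Rt(58.5,55); f=np.array([.5225,.8526,0])
plan([(p-f*190+[0,0,20],G)])
im=save("wrist","w3");print(imaging.recognise("wrist","meringue_bar"))
E
```

```text
[[ 576.7 -241.1   60. ]
 [ 471.1 -371.9   60. ]
 [ 325.2 -254.1   60. ]
 [ 429.4 -122.    60. ]] [ 450.6 -247.3   60. ]
[np.float64(168.08960451129565), np.float64(187.45744311441956), np.float64(168.24465945215192), np.float64(189.37816826691687)]
yaw -38.923828087646996
yaw-y -38.58858021688559
scene proj [array([171.8, 155.6]), array([173.3, 119.8]), array([224.6, 117.1]), array([227. , 152.7])]
[495.  296.3  66.4] [ 0.   0.4 -1.2] 0.4894636126131379 24.58378940820694
([0.001, -0.0, -0.005], [-0.721, 0.003, -0.627])
[{'extent': [213.0, 116.8, 94.5, 226.6], 'conf': 0.78}]
```

View pics/w3.png

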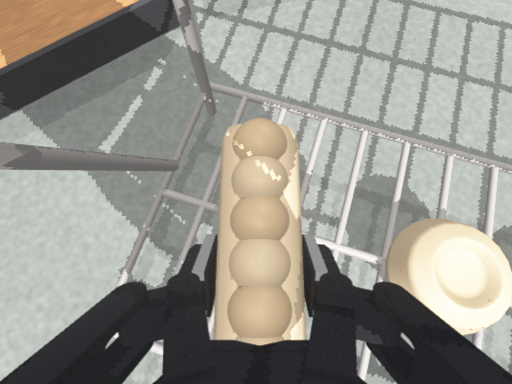

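The bar is held and lifted clear of the tier, columns 213–307, level and centred. I'll withdraw along its own axis.

Request:
step_arm(
  moves=[
    [[0,0,0],[-0.06,0,-0.05],-0.3],
    [[0,0,0],[-0.15,0,-0.12],-0.3],
    [[0,0,0],[-0.27,0,-0.22],-0.3],
    [[0,0,0],[-0.39,0,-0.33],-0.3],
    [[0,0,0],[-0.51,0,-0.43],-0.3],
    [[0,0,0],[-0.63,0,-0.54],-0.3],
    [[0,0,0],[-0.721,0.003,-0.627],-0.3],
    [[0,0,0],[-0.721,0.003,-0.627],-0.3],
  ],
)

```text
clock: 8.5
eef_pos: [393.7, 132.3, 86.4]
tcp_rot: [-3.138, -0.61, 1.012]
contact_force: [-0.2, -0.0, -0.3]
opening: 0.488
grasp_force: 24.6
```

```bash
python3 - <<'E'
from h import *
np.set_printoptions(precision=1,suppress=True)
p,R0,s=cur(); print(p,np.round(s["qpos"],2),s["contact_force"],s["opening"],s["grasp_force"])
B=Rt(-38.7,55);print(R.from_matrix(R0.T@B).magnitude()*57.3)
# bar origin in tool at grasp: bar centre (495.3,296.2) wrt tcp (495.2,296.4)
psi=np.radians(-38.7);f=np.array([np.cos(psi),np.sin(psi),0])
c=np.array([450.6,-247.3,0])+10*f
Ry=lambda a:Rt(58.5+a,55)
plan([((370,50,200),Ry(-32)),((370,-60,230),Ry(-64)),((395,-150,230),B),(c+[0,0,140],B)])
print(c)
E
```

```text
[393.7 132.3  86.4] [-0.1  0.3  2.5  1.4  0.6 -0.8] [-0.2 -0.  -0.3] 0.48824010442654325 24.630992710590363
96.82224862054863
([-0.406, 0.002, 0.574], [-0.012, 0.115, -0.702])
([-0.408, -0.0, 0.583], [-0.115, 0.492, -0.264])
([-0.423, -0.0, 0.604], [0.137, 0.436, 0.096])
([0.0, 0.0, 0.0], [0.21, 0.206, 0.696])
[ 458.4 -253.6    0. ]
```

Request:
step_arm(
  moves=[
    [[-0.1,0,0.14],[0,0.03,-0.17],-0.3],
    [[-0.2,0,0.28],[0,0.06,-0.35],-0.3],
    [[-0.3,0,0.43],[-0.01,0.09,-0.52],-0.3],
    [[-0.406,0.002,0.574],[-0.012,0.115,-0.702],-0.3],
    [[-0.406,0.002,0.574],[-0.012,0.115,-0.702],-0.3],
    [[-0.406,0.002,0.574],[-0.012,0.115,-0.702],-0.3],
    [[-0.406,0.002,0.574],[-0.012,0.115,-0.702],-0.3],
  ],
)

```text
clock: 9.2
eef_pos: [372.0, 52.6, 200.2]
tcp_rot: [3.14, -0.614, 0.471]
contact_force: [0.5, -0.2, -0.3]
opening: 0.488
grasp_force: 24.9
```

Request:
step_arm(
  moves=[
    [[-0.1,0,0.145],[-0.03,0.12,-0.06],-0.3],
    [[-0.2,0,0.29],[-0.06,0.25,-0.13],-0.3],
    [[-0.3,0,0.44],[-0.09,0.37,-0.2],-0.3],
    [[-0.408,0,0.583],[-0.115,0.492,-0.264],-0.3],
    [[-0.408,0,0.583],[-0.115,0.492,-0.264],-0.3],
    [[-0.408,0,0.583],[-0.115,0.492,-0.264],-0.3],
    [[-0.408,0,0.583],[-0.115,0.492,-0.264],-0.3],
  ],
)

```text
clock: 9.9
eef_pos: [371.8, -57.2, 228.6]
tcp_rot: [-3.141, -0.608, -0.089]
contact_force: [-1.3, 0.1, -0.3]
opening: 0.486
grasp_force: 24.9
```

Request:
step_arm(
  moves=[
    [[-0.1,0,0.15],[0.035,0.11,0.024],-0.3],
    [[-0.21,0,0.3],[0.07,0.22,0.05],-0.3],
    [[-0.31,0,0.45],[0.1,0.33,0.07],-0.3],
    [[-0.423,0,0.604],[0.137,0.436,0.096],-0.3],
    [[-0.423,0,0.604],[0.137,0.436,0.096],-0.3],
    [[-0.423,0,0.604],[0.137,0.436,0.096],-0.3],
    [[-0.423,0,0.604],[0.137,0.436,0.096],-0.3],
  ],
)

```text
clock: 10.6
eef_pos: [397.2, -147.7, 228.6]
tcp_rot: [3.14, -0.608, -0.672]
contact_force: [-0.2, 0.4, -0.7]
opening: 0.484
grasp_force: 24.9
```

```bash
python3 - <<'E'
from h import *
np.set_printoptions(precision=1,suppress=True)
p,R0,s=cur(); print(p,np.round(s["qpos"],2),s["contact_force"],s["opening"],s["grasp_force"],s["clock"])
B=Rt(-38.7,55)
plan([((458.4,-253.6,140),B)])
save("wrist","w4")
print([(d["conf"],onz("wrist",d["xy"],4)) for d in imaging.mark_of("wrist","storage_box_in")])
print([(d["conf"],onz("wrist",d["xy"],60)) for d in imaging.mark_of("wrist","lid_hinge")])
E
```

```text
[ 397.2 -147.7  228.6] [-0.1 -0.2  2.4 -0.7  0.5  2.7] [-0.2  0.4 -0.7] 0.4843392096933616 24.8726749420166 10.6
([-0.0, 0.004, 0.004], [0.215, 0.223, 0.689])
[(0.86, array([ 452. , -249.8,    4. ]))]
[(0.62, array([ 529.7, -305.4,   60. ]))]
```

View pics/w4.png

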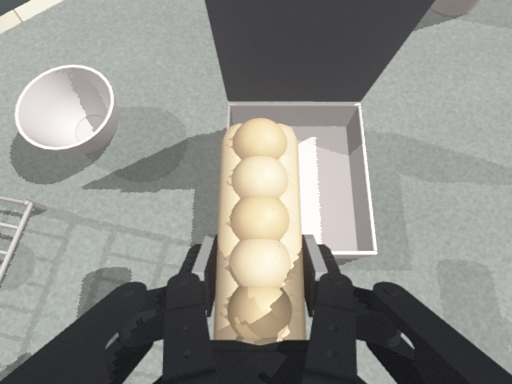

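The wrist view shows the bar still level in the grip. The box is ahead, with its inside at columns 230–372, rows 103–250, and its lid open behind it. The networks confirm the box centre at about (451,−249). I'll move over it.

Request:
step_arm(
  moves=[
    [[0,0,0],[0.05,0.05,0.15],-0.3],
    [[0,0,0],[0.1,0.1,0.3],-0.3],
    [[0,0,0],[0.15,0.155,0.48],-0.3],
    [[0,0,0],[0.215,0.223,0.689],-0.3],
    [[0,0,0],[0.215,0.223,0.689],-0.3],
    [[0,0,0],[0.215,0.223,0.689],-0.3],
    [[0,0,0],[0.215,0.223,0.689],-0.3],
  ],
)

```text
clock: 11.45
eef_pos: [458.4, -254.6, 143.6]
tcp_rot: [-3.141, -0.607, -0.673]
contact_force: [-0.9, 0.5, -1.6]
opening: 0.489
grasp_force: 24.9
```

```bash
python3 - <<'E'
from h import *
np.set_printoptions(precision=1,suppress=True)
p,R0,s=cur(); print(p,np.round(s["qpos"],2),s["contact_force"],s["opening"],s["grasp_force"],s["clock"])
B=Rt(-38.7,55)
plan([((458.4,-253.6,50),B),((458.4,-253.6,16),B)])
save("wrist","w5")
print([(d["conf"],onz("wrist",d["xy"],4)) for d in imaging.mark_of("wrist","storage_box_in")])
f=np.array([np.cos(-.6754),np.sin(-.6754),0]);g=np.array([-f[1],f[0],0])
for i in(-91,91):
  for j in (-81,81): print(proj("wrist",np.array([450.6,-247.3,60])+i*f+j*g))
E
```

```text
[ 458.4 -254.6  143.6] [-0.4  0.1  2.4 -1.2  0.1  3. ] [-0.9  0.5 -1.6] 0.4890685157278427 24.876706302165985 11.45
([-0.003, 0.005, 0.002], [-0.269, -0.004, 0.383])
([0.0, 0.0, 0.0], [-0.098, 0.0, 0.139])
[]
[372.9 402.6]
[145.8 401.4]
[351.1 164.4]
[169.2 163.8]
```

View pics/w5.png

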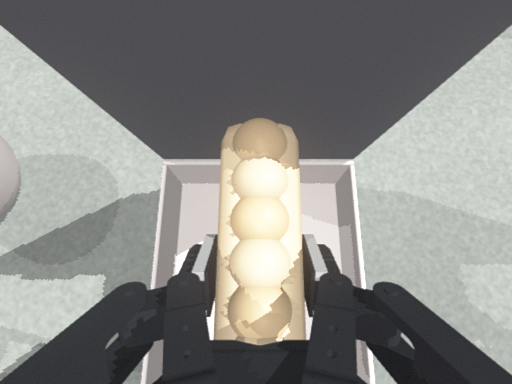

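The rim matches my prediction to 2–3 px, but joint 4 (−1.2) and joint 6 (3.0) are near their limits at this heading. I'll back up and place the bar about 20° askew in the box, which keeps the wrist in its good branch.

```bash
python3 - <<'E'
from h import *
np.set_printoptions(precision=1,suppress=True)
p,R0,s=cur()
plan([((397,-160,240),R0),((390,-170,240),Rt(-14,55)),((461.5,-256,130),Rt(-18,55))])
E
```

```text
([0.0, 0.0, 0.0], [-0.167, -0.177, -0.698])
([0.31, 0.003, -0.447], [0.003, 0.061, 0.002])
([-0.051, -0.0, 0.073], [0.054, 0.331, 0.709])
```

Request:
step_arm(
  moves=[
    [[0,0,0],[-0.04,-0.045,-0.17],-0.3],
    [[0,0,0],[-0.08,-0.09,-0.34],-0.3],
    [[0,0,0],[-0.125,-0.13,-0.52],-0.3],
    [[0,0,0],[-0.167,-0.177,-0.698],-0.3],
    [[0,0,0],[-0.167,-0.177,-0.698],-0.3],
    [[0,0,0],[-0.167,-0.177,-0.698],-0.3],
  ],
)

```text
clock: 12.15
eef_pos: [397.8, -159.3, 241.0]
tcp_rot: [-3.137, -0.611, -0.672]
contact_force: [-0.2, -0.6, -0.8]
opening: 0.492
grasp_force: 25.1
```

Request:
step_arm(
  moves=[
    [[0.08,0,-0.11],[0,0.02,0],-0.3],
    [[0.16,0,-0.22],[0,0.03,0],-0.3],
    [[0.24,0,-0.34],[0,0.05,0],-0.3],
    [[0.31,0.003,-0.447],[0.003,0.061,0.002],-0.3],
    [[0.31,0.003,-0.447],[0.003,0.061,0.002],-0.3],
    [[0.31,0.003,-0.447],[0.003,0.061,0.002],-0.3],
    [[0.31,0.003,-0.447],[0.003,0.061,0.002],-0.3],
  ],
)

```text
clock: 12.85
eef_pos: [388.4, -169.5, 236.4]
tcp_rot: [-3.138, -0.598, -0.27]
contact_force: [-0.3, -0.6, -1.1]
opening: 0.49
grasp_force: 25.0
```

```bash
python3 - <<'E'
from h import *
np.set_printoptions(precision=3,suppress=True)
p,R0,s=cur(); print(p,s["qpos"],s["tcp_rot"],s["opening"],s["clock"])
plan([((461.5,-256,130),Rt(-18,55))])
E
```

```text
[ 388.359 -169.518  236.401] [-0.539 -0.255  2.417  0.379  0.426  0.999] [-3.138 -0.598 -0.27 ] 0.48950842739432143 12.85
([-0.036, 0.017, 0.046], [0.087, 0.322, 0.702])
```

Request:
step_arm(
  moves=[
    [[-0.01,0.004,0.01],[0.015,0.06,0.13],-0.3],
    [[-0.02,0.01,0.02],[0.03,0.12,0.26],-0.3],
    [[-0.036,0.017,0.046],[0.05,0.18,0.39],-0.3],
    [[-0.036,0.017,0.046],[0.066,0.25,0.53],-0.3],
    [[-0.036,0.017,0.046],[0.087,0.322,0.702],-0.3],
    [[-0.036,0.017,0.046],[0.087,0.322,0.702],-0.3],
    [[-0.036,0.017,0.046],[0.087,0.322,0.702],-0.3],
    [[-0.036,0.017,0.046],[0.087,0.322,0.702],-0.3],
  ],
)

```text
clock: 13.65
eef_pos: [460.8, -256.4, 128.5]
tcp_rot: [-3.141, -0.608, -0.318]
contact_force: [1.3, 0.9, -0.6]
opening: 0.484
grasp_force: 25.0
```

```bash
python3 - <<'E'
from h import *
np.set_printoptions(precision=3,suppress=True)
p,R0,s=cur(); print(p,s["qpos"],s["tcp_rot"],s["opening"],s["clock"])
plan([((461.5,-256,60),Rt(-18,55)),((461.5,-256,24),Rt(-18,55))])
E
```

```text
[ 460.78  -256.351  128.5  ] [-0.623  0.191  2.354  1.509  0.173 -0.189] [-3.141 -0.608 -0.318] 0.483696977968279 13.65
([0.002, 0.004, -0.004], [-0.193, -0.003, 0.283])
([0.0, 0.0, 0.0], [-0.103, 0.0, 0.147])
```

Joint 4 went through the singular region on the correct side. I'll descend into the box.

Request:
step_arm(
  moves=[
    [[0,0,0],[-0.03,0,0.045],-0.3],
    [[0,0,0],[-0.065,0,0.095],-0.3],
    [[0,0,0],[-0.1,0,0.145],-0.3],
    [[0,0,0],[-0.13,0,0.19],-0.3],
    [[0,0,0],[-0.16,0,0.235],-0.3],
    [[0.002,0.004,-0.004],[-0.193,-0.003,0.283],-0.3],
    [[0.002,0.004,-0.004],[-0.193,-0.003,0.283],-0.3],
    [[0.002,0.004,-0.004],[-0.193,-0.003,0.283],-0.3],
  ],
)

```text
clock: 14.45
eef_pos: [462.5, -254.7, 62.3]
tcp_rot: [-3.14, -0.614, -0.312]
contact_force: [0.5, -0.6, -0.4]
opening: 0.49
grasp_force: 25.0
```

```bash
python3 - <<'E'
from h import *
np.set_printoptions(precision=3,suppress=True)
p,R0,s=cur(); print(p,s["qpos"],s["tcp_rot"],s["opening"],s["contact_force"])
plan([((461.5,-256,24),Rt(-18,55)),((461.5,-256,16),Rt(-18,55))])
save("wrist","w6")
E
```

```text
[ 462.458 -254.711   62.318] [-0.621  0.373  2.388  2.433  0.274 -1.135] [-3.14  -0.614 -0.312] 0.4904178773684095 [ 0.528 -0.594 -0.386]
([-0.003, -0.004, 0.002], [-0.112, 0.008, 0.155])
([0.0, 0.0, 0.0], [-0.023, 0.0, 0.033])
```

View pics/w6.png

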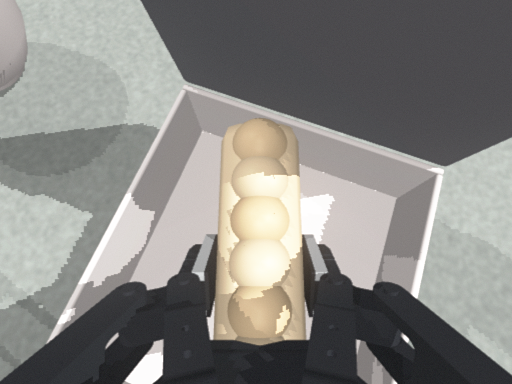

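The bar hangs inside the rim with room on every side: the far wall's top edge runs from (185,88) to (440,168), beyond the bar's end at row 118. I'll go down gently.

Request:
step_arm(
  moves=[
    [[0,0,0],[-0.02,0,0.03],-0.3],
    [[0,0,0],[-0.045,0,0.06],-0.3],
    [[0,0,0],[-0.065,0.004,0.09],-0.3],
    [[0,0,0],[-0.09,0.008,0.125],-0.3],
    [[-0.003,-0.004,0.002],[-0.112,0.008,0.155],-0.3],
    [[-0.003,-0.004,0.002],[-0.112,0.008,0.155],-0.3],
    [[-0.003,-0.004,0.002],[-0.112,0.008,0.155],-0.3],
    [[-0.003,-0.004,0.002],[-0.112,0.008,0.155],-0.3],
  ],
)

```text
clock: 15.3
eef_pos: [462.5, -256.5, 25.2]
tcp_rot: [3.141, -0.613, -0.313]
contact_force: [0.0, -0.4, -0.6]
opening: 0.493
grasp_force: 25.0
```

```bash
python3 - <<'E'
from h import *
np.set_printoptions(precision=3,suppress=True)
p,R0,s=cur(); print(p,s["qpos"],s["tcp_rot"],s["opening"],s["contact_force"])
plan([(p*[1,1,0]+[0,0,18],Rt(-18,55))])
E
```

```text
[ 462.536 -256.502   25.166] [-0.622  0.481  2.393  2.634  0.366 -1.347] [ 3.141 -0.613 -0.313] 0.49313786300699053 [ 0.004 -0.393 -0.602]
([0.001, -0.003, 0.001], [-0.021, -0.0, 0.029])
```

Lowering in ~1 mm rows now, with a pause to read the force.

Request:
step_arm(
  moves=[
    [[0,0,0],[-0.003,0,0.005],-0.3],
    [[0,0,0],[-0.006,0,0.009],-0.3],
    [[0,0,0],[-0.01,0,0.014],-0.3],
    [[0,0,0],[-0.014,0,0.019],-0.3],
    [[0,0,0],[-0.017,0,0.024],-0.3],
    [[0,0,0],[-0.021,0,0.029],-0.3],
    [[0,0,0],[-0.021,0,0.029],-0.3],
    [[0,0,0],[-0.021,0,0.029],-0.3],
  ],
)

```text
clock: 16.1
eef_pos: [462.1, -256.3, 17.2]
tcp_rot: [3.141, -0.612, -0.314]
contact_force: [-0.5, -0.4, -1.1]
opening: 0.485
grasp_force: 25.0
```

Request:
step_arm(
  moves=[
    [[0,0,0],[-0.001,0,0.002],-0.3],
    [[0,0,0],[-0.003,0,0.004],-0.3],
    [[0,0,0],[-0.003,0,0.004],-0.3],
    [[0,0,0],[-0.003,0,0.004],-0.3],
  ],
)

```text
clock: 16.5
eef_pos: [462.0, -256.3, 16.3]
tcp_rot: [3.141, -0.612, -0.314]
contact_force: [-0.5, -0.3, -0.1]
opening: 0.486
grasp_force: 25.0
```

Request:
step_arm(
  moves=[
    [[0,0,0],[-0.001,0,0.002],-0.3],
    [[0,0,0],[-0.003,0,0.004],-0.3],
    [[0,0,0],[-0.003,0,0.004],-0.3],
    [[0,0,0],[-0.003,0,0.004],-0.3],
  ],
)

```text
clock: 16.9
eef_pos: [462.2, -256.4, 15.8]
tcp_rot: [3.141, -0.614, -0.314]
contact_force: [-2.7, 1.0, 9.0]
opening: 0.491
grasp_force: 26.0
```

The force rose to 9 N upward, so the bar is on the floor. I'll release gradually.

Request:
step_arm(
  moves=[
    [[0,0,0],[0,0,0],0.0],
    [[0,0,0],[0,0,0],0.05],
    [[0,0,0],[0,0,0],0.1],
    [[0,0,0],[0,0,0],0.2],
    [[0,0,0],[0,0,0],0.35],
    [[0,0,0],[0,0,0],0.5],
    [[0,0,0],[0,0,0],0.5],
    [[0,0,0],[0,0,0],0.5],
  ],
)

```text
clock: 17.7
eef_pos: [462.0, -256.3, 15.3]
tcp_rot: [3.141, -0.612, -0.314]
contact_force: [-0.0, -0.7, 0.1]
opening: 0.748
grasp_force: 0.0
```

Request:
step_arm(
  moves=[
    [[0,0,0],[0,0,0],0.5],
    [[0,0,0],[0,0,-0.03],0.5],
    [[0,0,0],[0,0,-0.1],0.5],
    [[0,0,0],[0,0,-0.25],0.5],
    [[0,0,0],[0,0,-0.4],0.5],
    [[0,0,0],[0,0,-0.6],0.5],
    [[0,0,0],[0,0,-0.8],0.5],
    [[0,0,0],[0,0,-0.8],0.5],
  ],
)

```text
clock: 18.5
eef_pos: [390.5, -228.0, 130.1]
tcp_rot: [-3.127, -0.618, -0.314]
contact_force: [0.0, 0.2, 0.4]
opening: 0.746
grasp_force: 0.0
```

```bash
python3 - <<'E'
from h import *
np.set_printoptions(precision=2,suppress=True)
p,R0,s=cur(); print(p,s["qpos"],s["tcp_rot"],s["opening"],s["contact_force"],s["clock"])
f=np.array([np.cos(-.6754),np.sin(-.6754)]);g=np.array([-f[1],f[0]])
for c in("wrist","top","scene"):
    imaging.grab_frame(c)
    for d in imaging.mark_of(c,"meringue_bar"):
        w=onz(c,d["xy"],4);e=w[:2]-[450.6,-247.3];print(c,d["conf"],w,"box",e@f,e@g)
m=[]
for c in("scene","top"):
    for n in ("lid_edge","lid_hinge"):
        m.append([(d["xy"],round(d["conf"],2)) for d in imaging.mark_of(c,n)]);print(c,n,m[-1])
a,b=m[0][0][0],m[2][0][0]; P,err=tri(a,b);e=P[:2]-[450.6,-247.3];print("edge",P,err,e@f,e@g)
for t in (1.3,1.4,1.5,1.6,1.7,1.8): # predicted edge pixel
    q=np.array([450.6,-247.3,60]);q[:2]+=f*(95-190*np.cos(t));q[2]+=190*np.sin(t);print(t,proj("scene",q),proj("top",q))
E
```

```text
[ 390.46 -228.03  130.09] [-0.71  0.09  2.49  1.64  0.24 -0.41] [-3.13 -0.62 -0.31] 0.7456590235117424 [0.04 0.16 0.36] 18.5
wrist 0.72 [ 461.25 -256.09    4.  ] box 13.807320075892937 -0.19630261383429043
top 0.74 [260.94 411.02   4.  ] box -559.6066559301296 395.2157495288613
top 0.61 [ 456.68 -258.58    4.  ] box 11.800903621052017 -5.004807497855453
top 0.6 [244.44 251.79   4.  ] box -472.9337470560561 260.6263163253629
top 0.16 [ 537.91 -326.11    4.  ] box 117.4152596681829 -6.918172522968702
scene 0.78 [245.25 244.55   4.  ] box -467.7736552621149 255.47879876146598
scene 0.7 [ 469.89 -261.95    4.  ] box 24.21557854650846 0.6292566657741032
scene lid_edge [([169.6, 99.2], 0.65), ([202.5, 145.5], 0.64)]
scene lid_hinge [([172.6, 137.3], 0.49)]
top lid_edge [([381.5, 177.4], 0.96), ([348.6, 207.8], 0.42), ([202.1, 171.3], 0.3)]
top lid_hinge [([366.5, 183.1], 0.76)]
edge [ 512.15 -296.09  241.02] 4.275247376442229 78.5386243123361 0.4027834452444622
1.3 [179.7   97.85] [374.21 187.4 ]
1.4 [173.65  97.18] [378.43 181.98]
1.5 [167.56  96.95] [382.54 176.59]
1.6 [161.5   97.18] [386.47 171.3 ]
1.7 [155.56  97.85] [390.17 166.2 ]
1.8 [149.82  98.96] [393.58 161.36]
```

The bar is free in the box at box x≈14 mm, y≈0. The lid is at about 1.48 rad, its edge at box x≈78 mm and z≈249 mm. I'll go over the lid with closed fingers pointing down, then draw it shut from behind along its arc.

```bash
python3 - <<'E'
from h import *
np.set_printoptions(precision=3,suppress=True)
f=np.array([np.cos(-.6754),np.sin(-.6754),0]);b=np.array([450.6,-247.3,0]);D=Rt(-38.7,90)
plan([((360,-205,260),Rt(-18,60)),((390,-200,330),D),(b+115*f+[0,0,320],D),(b+115*f+[0,0,230],D)])
E
```

```text
([-0.02, -0.119, -0.0], [0.23, -0.072, -0.642])
([-0.12, -0.659, 0.449], [0.292, -0.07, -0.236])
([0.0, 0.0, 0.0], [0.959, -0.005, 0.05])
([0.0, 0.0, 0.0], [-0.0, 0.0, 0.45])
```

Request:
step_arm(
  moves=[
    [[0,0,0],[0.06,-0.02,-0.16],0],
    [[-0.01,-0.06,0],[0.11,-0.04,-0.32],-0.5],
    [[-0.02,-0.119,0],[0.17,-0.055,-0.48],-1],
    [[-0.02,-0.119,0],[0.23,-0.072,-0.642],-1],
    [[-0.02,-0.119,0],[0.23,-0.072,-0.642],-1],
    [[-0.02,-0.119,0],[0.23,-0.072,-0.642],-1],
    [[-0.02,-0.119,0],[0.23,-0.072,-0.642],-1],
  ],
)

```text
clock: 19.7
eef_pos: [359.3, -204.7, 260.8]
tcp_rot: [3.14, -0.521, -0.314]
contact_force: [0.6, -0.0, -0.0]
opening: -0.003
grasp_force: 0.0
```

Request:
step_arm(
  moves=[
    [[-0.03,-0.15,0.1],[0.07,-0.02,-0.06],-1],
    [[-0.06,-0.3,0.2],[0.15,-0.035,-0.12],-1],
    [[-0.09,-0.45,0.3],[0.22,-0.05,-0.18],-1],
    [[-0.12,-0.659,0.449],[0.292,-0.07,-0.236],-1],
    [[-0.12,-0.659,0.449],[0.292,-0.07,-0.236],-1],
    [[-0.12,-0.659,0.449],[0.292,-0.07,-0.236],-1],
    [[-0.12,-0.659,0.449],[0.292,-0.07,-0.236],-1],
    [[-0.12,-0.659,0.449],[0.292,-0.07,-0.236],-1],
  ],
)

```text
clock: 20.5
eef_pos: [389.0, -199.4, 329.9]
tcp_rot: [-3.141, -0.001, -0.674]
contact_force: [0.0, 0.1, 0.4]
opening: -0.001
grasp_force: 0.0
```

```bash
python3 - <<'E'
from h import *
np.set_printoptions(precision=3,suppress=True)
p,R0,s=cur(); print(p,s["qpos"],s["tcp_rot"],s["opening"],s["contact_force"],s["clock"])
f=np.array([np.cos(-.6754),np.sin(-.6754),0]);b=np.array([450.6,-247.3,0]);D=Rt(-38.7,90)
plan([(b+115*f+[0,0,320],D)])
E
```

```text
[ 388.956 -199.396  329.852] [-0.477 -0.042  1.884  0.     1.298  1.767] [-3.141 -0.001 -0.674] -0.001234633591722258 [0.041 0.123 0.35 ] 20.5
([-0.001, -0.001, 0.002], [0.965, -0.004, 0.05])
```

Request:
step_arm(
  moves=[
    [[0,0,0],[0.2,0,0],-1],
    [[0,0,0],[0.4,0,0],-1],
    [[0,0,0],[0.6,0,0],-1],
    [[0,0,0],[0.8,0,0],-1],
    [[0,0,0],[0.965,-0.004,0.02],-1],
    [[0,0,0],[0.965,-0.004,0.05],-1],
    [[0,0,0],[0.965,-0.004,0.05],-1],
    [[0,0,0],[0.965,-0.004,0.05],-1],
  ],
)

```text
clock: 21.3
eef_pos: [539.7, -319.1, 320.9]
tcp_rot: [-3.141, -0.0, -0.675]
contact_force: [-0.4, -0.2, -0.3]
opening: 0.0
grasp_force: 0.0
```

Request:
step_arm(
  moves=[
    [[0,0,0],[0,0,0.1],-1],
    [[0,0,0],[0,0,0.2],-1],
    [[0,0,0],[0,0,0.3],-1],
    [[0,0,0],[0,0,0.4],-1],
    [[0,0,0],[0,0,0.45],-1],
    [[0,0,0],[0,0,0.45],-1],
    [[0,0,0],[0,0,0.45],-1],
  ],
)

```text
clock: 22.0
eef_pos: [541.2, -319.9, 232.0]
tcp_rot: [-3.141, -0.002, -0.675]
contact_force: [0.8, -0.6, -0.0]
opening: 0.004
grasp_force: 0.0
```

```bash
python3 - <<'E'
from h import *
np.set_printoptions(precision=3,suppress=True)
p,R0,s=cur(); print(p,s["qpos"],s["opening"],s["contact_force"],s["clock"])
f=np.array([np.cos(-.6754),np.sin(-.6754)]);b=np.array([450.6,-247.3])
x0=(p[:2]-b)@f;z0=p[2];print(x0,z0)
for t in np.arange(1.45,-.01,-.1):
    u=np.array([-np.cos(t),np.sin(t)]);n=np.array([np.sin(t),np.cos(t)])
    q=np.array([95,60])+168*u+6*n+[11,0]
    print(round(t,2),q,"dx,dz(tool)",(q[0]-x0)/200,(z0-q[1])/200)
E
```

```text
[ 541.216 -319.884  232.031] [-0.536  0.357  1.626  0.     1.156  1.709] 0.0040504787637461155 [ 0.76  -0.634 -0.043] 22.0
116.10149906549277 232.03085441813963
1.45 [ 91.712 227.499] dx,dz(tool) -0.1219484318649242 0.022660276538102833
1.35 [ 75.061 225.236] dx,dz(tool) -0.20520141175081918 0.03397645090351318
1.25 [ 58.72  221.321] dx,dz(tool) -0.28690874115882214 0.05354752096014778
1.15 [ 42.851 215.795] dx,dz(tool) -0.3662540274623406 0.08117793904533571
1.05 [ 27.613 208.713] dx,dz(tool) -0.44244447878869436 0.11659163115497236
0.95 [ 13.158 200.144] dx,dz(tool) -0.5147188253334452 0.1594347553837079
0.85 [ -0.369 190.175] dx,dz(tool) -0.5823549257166405 0.20927923739630303
0.75 [-12.834 178.905] dx,dz(tool) -0.6446769823807738 0.26562704760488315
0.65 [-24.111 166.448] dx,dz(tool) -0.7010622939365899 0.32791517731595365
0.55 [-34.088 152.927] dx,dz(tool) -0.7509474769895292 0.39552126412715993
0.45 [-42.665 138.477] dx,dz(tool) -0.7938340952803759 0.4677698103666852
0.35 [-49.757 123.243] dx,dz(tool) -0.8292936398955989 0.5439389324426984
0.25 [-55.293 107.377] dx,dz(tool) -0.8569718107867701 0.6232675736655804
0.15 [-59.217  91.038] dx,dz(tool) -0.8765920568195316 0.7049631084747945
0.05 [-61.49   74.389] dx,dz(tool) -0.8879583389811152 0.7882092620914805
```

Request:
step_arm(
  moves=[
    [[0,0,0],[-0.06,0,0.01],-1],
    [[0,0,0],[-0.12,0,0.022],-1],
    [[0,0,0],[-0.165,0,0.028],-1],
    [[0,0,0],[-0.205,0,0.034],-1],
    [[0,0,0],[-0.245,0,0.043],-1],
    [[0,0,0],[-0.287,0,0.054],-1],
  ],
)

```text
clock: 22.6
eef_pos: [495.9, -283.8, 220.2]
tcp_rot: [-3.141, -0.002, -0.675]
contact_force: [0.4, -0.0, 0.5]
opening: -0.002
grasp_force: 0.5
```

```bash
python3 - <<'E'
from h import *
np.set_printoptions(precision=3,suppress=True)
p,R0,s=cur();f=np.array([np.cos(-.6754),np.sin(-.6754)]);print((p[:2]-[450.6,-247.3])@f,p[2],s["contact_force"])
for c in ("scene","top"):
    imaging.grab_frame(c);print([(d["xy"],round(d["conf"],2)) for d in imaging.mark_of(c,"lid_edge")])
for t in (1,1.1,1.2,1.3,1.4,1.5):
    q=np.array([450.6,-247.3,60]);q[:2]+=f*(95-190*np.cos(t));q[2]+=190*np.sin(t);print(t,proj("scene",q),proj("top",q))
E
```

```text
58.182720229838296 220.16578827677026 [ 0.418 -0.047  0.466]
[([180.4, 97.9], 0.58)]
[([205.8, 171.6], 0.15)]
1 [196.799 102.376] [361.476 203.032]
1.1 [191.351 100.475] [365.671 197.999]
1.2 [185.629  98.959] [369.938 192.762]
1.3 [179.704  97.855] [374.213 187.396]
1.4 [173.653  97.182] [378.435 181.977]
1.5 [167.558  96.955] [382.541 176.587]
```

The lid follows and is at about 1.28 rad. I'll continue along the arc.

Request:
step_arm(
  moves=[
    [[0,0,0],[-0.04,0,0.012],-1],
    [[0,0,0],[-0.08,0,0.027],-1],
    [[0,0,0],[-0.118,0,0.044],-1],
    [[0,0,0],[-0.155,0,0.063],-1],
    [[0,0,0],[-0.19,0,0.083],-1],
    [[0,0,0],[-0.228,0,0.105],-1],
    [[0,0,0],[-0.262,0,0.13],-1],
    [[0,0,0],[-0.295,0,0.155],-1],
  ],
)

```text
clock: 23.6
eef_pos: [449.7, -246.8, 188.6]
tcp_rot: [-3.141, -0.001, -0.675]
contact_force: [0.2, -0.9, 0.4]
opening: -0.003
grasp_force: 0.3
```

Request:
step_arm(
  moves=[
    [[0,0,0],[-0.032,0,0.027],-1],
    [[0,0,0],[-0.062,0,0.056],-1],
    [[0,0,0],[-0.09,0,0.087],-1],
    [[0,0,0],[-0.119,0,0.119],-1],
    [[0,0,0],[-0.144,0,0.152],-1],
    [[0,0,0],[-0.169,0,0.186],-1],
    [[0,0,0],[-0.19,0,0.222],-1],
    [[0,0,0],[-0.212,0,0.259],-1],
  ],
)

```text
clock: 24.4
eef_pos: [417.0, -220.6, 136.5]
tcp_rot: [-3.141, -0.001, -0.675]
contact_force: [-0.3, -0.3, 0.4]
opening: -0.001
grasp_force: 0.2
```

```bash
python3 - <<'E'
from h import *
np.set_printoptions(precision=3,suppress=True)
p,R0,s=cur();f=np.array([np.cos(-.6754),np.sin(-.6754)]);print((p[:2]-[450.6,-247.3])@f,p[2],s["contact_force"],s["qpos"],s["clock"])
imaging.grab_frame("scene");print([(d["xy"],round(d["conf"],2)) for d in imaging.mark_of("scene","lid_edge")])
for t in (.2,.3,.4,.5,.6):
    q=np.array([450.6,-247.3,60]);q[:2]+=f*(95-190*np.cos(t));q[2]+=190*np.sin(t);print(t,proj("scene",q))
E
```

```text
-42.97400462706585 136.49838028296463 [-0.258 -0.313  0.435] [-0.49   0.239  2.042 -0.     0.859  1.756] 24.4
[]
0.2 [224.449 126.995]
0.3 [222.835 123.391]
0.4 [220.661 119.852]
0.5 [217.935 116.421]
0.6 [214.67 113.14]
```

Request:
step_arm(
  moves=[
    [[0,0,0],[-0.018,0,0.038],-1],
    [[0,0,0],[-0.035,0,0.077],-1],
    [[0,0,0],[-0.05,0,0.116],-1],
    [[0,0,0],[-0.063,0,0.156],-1],
    [[0,0,0],[-0.073,0,0.197],-1],
    [[0,0,0],[-0.083,0,0.238],-1],
    [[0,0,0],[-0.089,0,0.28],-1],
    [[0,0,0],[-0.092,0,0.305],-1],
  ],
)

```text
clock: 25.3
eef_pos: [402.5, -209.1, 75.2]
tcp_rot: [-3.142, -0.0, -0.675]
contact_force: [-0.7, -0.2, 0.5]
opening: 0.001
grasp_force: 0.2
```

Request:
step_arm(
  moves=[
    [[0,0,0],[0,0,0.012],-1],
    [[0,0,0],[0,0,0.024],-1],
    [[0,0,0],[0,0,0.034],-1],
    [[0,0,0],[0,0,0.042],-1],
    [[0,0,0],[0,0,0.046],-1],
    [[0,0,0],[0,0,0.046],-1],
  ],
)

```text
clock: 25.9
eef_pos: [403.0, -209.4, 66.9]
tcp_rot: [-3.141, -0.001, -0.675]
contact_force: [0.1, 0.8, 0.4]
opening: 0.004
grasp_force: 0.0
```

Now I press in small steps until the force shows that the lid has seated.

Request:
step_arm(
  moves=[
    [[0,0,0],[0,0,0.004],-1],
    [[0,0,0],[0,0,0.007],-1],
    [[0,0,0],[0,0,0.01],-1],
    [[0,0,0],[0,0,0.01],-1],
    [[0,0,0],[0,0,0.01],-1],
  ],
)

```text
clock: 26.4
eef_pos: [403.1, -209.4, 66.2]
tcp_rot: [-3.141, -0.002, -0.675]
contact_force: [-5.0, 3.5, 22.3]
opening: 0.001
grasp_force: 10.9
```

The lid is seated, with 22 N upward at z=66. I'll lift off and check.

Request:
step_arm(
  moves=[
    [[0,0,0],[0,0,-0.01],-1],
    [[0,0,0],[0,0,-0.05],-1],
    [[0,0,0],[0,0,-0.2],-1],
    [[0,0,0],[0,0,-0.4],-1],
    [[0,0,0],[0,0,-0.6],-1],
    [[0,0,0],[-0.1,0,-0.8],-1],
    [[0,0,0],[-0.1,0,-0.8],-1],
    [[0,0,0],[-0.1,0,-0.8],-1],
  ],
)

```text
clock: 27.2
eef_pos: [387.5, -196.9, 226.0]
tcp_rot: [-3.141, -0.004, -0.675]
contact_force: [-0.0, 0.3, -1.5]
opening: -0.001
grasp_force: 0.0
```

```bash
python3 - <<'E'
from h import *
np.set_printoptions(precision=2,suppress=True)
p,R0,s=cur();f=np.array([np.cos(-.6754),np.sin(-.6754)]);print(p,s["contact_force"],s["clock"])
for c in ("scene","top","wrist"):
    im=imaging.grab_frame(c)
    print(c,[(d["xy"],round(d["conf"],2)) for d in imaging.mark_of(c,"lid_edge")][:2])
    for t in (0,.05,.1,.2):
        q=np.array([450.6,-247.3,60]);q[:2]+=f*(95-190*np.cos(t));q[2]+=190*np.sin(t);print(t,proj(c,q),end=" ")
    if c!="wrist":
        print([onz(c,d["xy"],35)[:2] for d in imaging.mark_of(c,"nest_a")],[onz(c,d["xy"],0)[:2] for d in imaging.mark_of(c,"bowl")])
        a=imaging.grab_frame(c); b=cv2.imread(f"pics/{c}0.png")[:,:,::-1]
        for n,q in (("nA",[578,226,50]),("nB",[645,141,50]),("bowl",[700,-85,40])):
            u,v=proj(c,q).astype(int);k=np.s_[v-14:v+14,u-14:u+14];print(n,np.abs(a[k].astype(int)-b[k]).mean())
E
```

```text
[ 387.47 -196.85  226.04] [-0.04  0.26 -1.49] 27.2
scene [([225.0, 135.1], 0.85), ([176.3, 213.8], 0.25)]
0 [226.01 134.24] 0.05 [225.83 132.44] 0.1 [225.5  130.63] 0.2 [224.45 127.  ] [array([584.09, 223.75]), array([634.81, 139.93])] [array([696.02, -71.69]), array([ 504.51, -355.68])]
nA 12.65986394557823
nB 5.04421768707483
bowl 5.0229591836734695
top [([332.8, 232.2], 0.73)]
0 [333.45 231.39] 0.05 [334.02 231.12] 0.1 [334.69 230.72] 0.2 [336.31 229.56] [array([578.83, 229.77]), array([648.41, 140.  ])] [array([690.97, -83.76])]
nA 12.71173469387755
nB 4.017006802721088
bowl 4.2482993197278915
wrist [([260.6, 183.0], 0.88)]
0 [259.41 181.97] 0.05 [259.42 184.33] 0.1 [259.43 186.38] 0.2 [259.45 189.43]
```

The lid edge matches angle 0 in all three views. The nests and bowl are where they started, and the arm is clear.

```bash
python3 -c "
from rig import r
print(r.sign_off())"
```

```text
the job is handed in; nothing more can be done
None
```

The meringue bar lies flat, bumps up, in the storage box with the lid fully shut, the nests and bowl show no movement, and the job is handed in at about 28 of the 72 s; sign-off gave no verdict.

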